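Hang the wax carrier on the curing rail

TASK

Lift the little wax carrier out of the basket by its black head, stand it upright on the small blue mat and let go of it there. Then take it by its orange handle, feed its head into the open end of the raised green rail and slide it along until it is fully home and the red catch has dropped behind it, and leave it hanging there. Do not disturb the bottles and the other loose things.

Things in the scene. Friction and masses are not known exactly. Their poses are not given: they have to be found in the camera images.
- hanger: Wax carrier, ~130 g, loose, upright in a basket cell. Origin: on its underside, under the post; z up, x away from the handle. Foot: steel tray x -19..+27, y +-23, 8 mm thick, with two wax tablets. Post 8 x 8 mm, up to z 115 mm, bears the black head. Black arm 12 mm wide, 6 thick, runs along the bottom to x = -84 and bears the handle. Balanced near the post; stands by itself.
- hanger_head (a point): Centre of the black head, 121 mm above the carrier's underside: block 22 x 22 x 12 mm (z 115..127) with a nose 16 wide, 8 tall at each y end, 30 mm long in y overall. It slides along the carrier's y, either end first. Grip it across x (22 mm). In the basket nothing else stands higher than 98 mm above the carrier's underside.
- hanger_handle (a point): Grip point in the orange handle at carrier (-68, 0, 83) mm; block 24 (x) x 10 (y) x 30 mm, z 65..95, on an 8 mm stalk. Grip it across y (10 mm). In the basket it is sunk in a 26 mm wide throat with no room for fingers.
- basket: Pale basket 136 (x) x 193 (y) x 103 mm, fixed, open on top, white insert. Origin: centre of its underside; floor 5 mm thick. Three cells at y = -61, 0, +61 mm: each a well 60 x 57 mm centred at x = +34 mm with a throat 26 mm wide to the front (-x). The carrier is in one, post near x = +30 mm, handle in the throat; amber bottles in the others.
- mat: Small blue mat 160 (x) x 150 (y) x 3 mm lying fixed on the table. Origin: centre of its underside.
- rail: Green metal rail along its own y, 160 mm long, fixed on a post and 120 x 60 mm foot at its closed +y end. Origin: on the table under its middle. Channel 26 mm wide, z 175 (ledges the head slides on) to 192; outside 32 mm wide, z 171..195. Bottom slot 12 mm wide for the post, top slot 10 mm. The handle may be on either side of it; hung, the carrier's underside is 60 mm up.
- rail_mouth (a point): Middle of the open end of the rail, at the level of the ledges (rail y = -80 mm, z = 175 mm).
- rail_stop (a point): Face of the end stop at the level of the ledges (rail y = +76 mm, z = 175 mm).
- catch (a joint): Red leaf 8 mm wide hinged in the rail's top slot at y = -4 mm, tip at rail y = +36 mm hanging 12 mm below the channel's ceiling, red flag above. 0 rad = down (rest), about 0.2 over a head, 0.33 at most. A head slid in lifts it (1 to 3 N needed); it drops behind the head once its centre passes y = +53 mm; play to the stop 9 mm (centre at y = +61).
- bottle_a: Amber dropper bottle, 32 mm across, 88 mm tall, in a basket cell; origin at the centre of its underside. Leave it alone.
- bottle_b: Amber dropper bottle as bottle_a, in a basket cell; origin at the centre of its underside. Leave it alone.
- bottle_c: Amber dropper bottle as bottle_a, on the table; origin at the centre of its underside. Leave it alone.
- spatula_cup: Empty black cup, 72 mm across, 90 mm tall; origin at the centre of its underside. Leave it alone.
- wax_jar: Clear jar with metal lid, 64 mm across, 70 mm tall; origin at the centre of its underside. Leave it alone.
- wax_card_a: Card 55 x 110 mm with green and gold wax tablets, lying on the table; origin at the centre of its underside. Leave it alone.
- wax_card_b: Card as wax_card_a with crimson and purple tablets; origin at the centre of its underside. Leave it alone.
Not all that is in view belongs to the job. Several things have the shape of the mat; the one meant has the colours described above.

How it is judged:
By the outcome, as a careful person would: the job done as asked, in the order asked, and still so for the second after the job is handed in, with the robot touching nothing.
It also fails if it takes over 72 s, if anything falls off the work surface, if the arm or the gripper's body presses on something with over 40 N, if the wrist force passes 120 N, or if a joint passes its speed limit or range.

ROBOT

A 6-joint arm with a two-finger parallel gripper is mounted at the origin on the work surface. World frame = base frame: x ahead of the robot, y to its left, z up, the work surface at z = 0. Lengths are in m, angles in rad, forces in N, time in s.
With the tool pointing down it reaches from about 0.275 to 0.825 m from the base axis. Payload 5.2 kg.
Tool frame: the origin (TCP) lies between the finger pads; the fingertips stand 25 mm ahead of it and the grasp point (between the pads) lies 6 mm ahead of it; z points along the fingers, y is the direction in which the jaws open and shut (so a half turn about z gives the same grasp; the last joint's range is limited). The gripper opens to 93 mm and grips with 3 to 60 N. Pads are 15 mm wide; open, the fingers measure 128 mm over their backs; the gripper's body (75 mm by 188 mm) begins 65 mm behind the grasp point.
Start: joints at [-1.321, 0.259, 1.535, -0, 1.348, -0.203], TCP at [0.241, -0.495, 0.244] pointing down, gripper open.
Joint ranges: [-3.14, 3.14], [-0.91, 2.08], [0.19, 2.58], [-1.22, 4.36], [0.22, 2.71], [-3.12, 3.12]. Speed limits (rad/s): [2.57, 2.57, 3.14, 3.14, 3.14, 3.14].

INTERFACE

Orientations are given as a rotation vector (axis times angle).
In Python, from workcell import r, planner, optics, order gives the robot as it stands. The module is installed in compiled form; this text tells all that it offers. Calls block until the motion is done:
- r.move_to(position, orientation): joint-space move of the TCP to a pose.
- r.servo_line(position, ori=None, speed=0.15, force_limit=None): straight line of the TCP; ori=None keeps the orientation; speed is the mean speed in m/s. With force_limit (N) it stops when the force on the tool has changed by that much, and returns True; else False.
- r.set_joints(angles): joint-space move.
- r.grip(opening, squeeze=None): opening from 0.0 (shut) to 1.0 (fully open); squeeze is the grip in N (None keeps the last); returns when the fingers have stopped.
- r.dwell(seconds).
- planner.solve_ik(position, orientation): joint angles nearest the present ones, or None.
- r.get_state(): the state.
- optics.camera(name): name is "side" or "top"; returns a dict with "frame" (420x560x3 uint8, blue, green, red), "intrinsics" (3x3 intrinsics, pixels), "R" (3x3) and "t" (3): a world point X has camera coordinates R X + t. Camera axes: x right, y down, z forward; pixel columns grow to the right and rows downward; lengths in m; the calibration is good to about 2 mm. A picture is of the moment at which its call begins. There is no depth.
A pose or a line that the arm cannot do raises r.PlanningError and nothing moves.
- order.finish_job(): hands the job in, once; it reports no verdict.
The state is a dict: "time_s": time; "joint_pos": joint angles; "dq": joint speeds; "joint_torque": joint torques, N m; "position": TCP position; "ee_rot": TCP orientation; "wrist_force": force on the tool from outside, world axes, zero at the start; "moment": the same for the moment, N m; "width": opening from 0.0 (shut) to 1.0 (fully open).
Only numpy, scipy, OpenCV 4.12 (cv2) and the standard library are available. Lean on these libraries where they do the work, as an engineer would, in place of code of your own. Each camera call takes 0.05 s, during which the arm holds its last target. There are 200 camera calls.

## Working session

There is one attempt and no reset: what is moved stays moved. The work goes in short steps, each a Python script; the robot and the scene stay as the last script left them, time stands still between calls to the robot, and variables do not carry over. Pictures are saved under pics/ and viewed, on a budget of 10 in all, crops included, one or two more only if the job needs it, and the job is handed in when it is done.

```bash
mkdir -p pics; cat > h.py <<'E'
import numpy as np, cv2
from workcell import r, planner, optics, order
def ray(c,uv):
    K,R,t=map(np.asarray,(c["intrinsics"],c["R"],c["t"]))
    d=R.T@np.linalg.inv(K)@np.array([uv[0],uv[1],1.]); return -R.T@t,d/np.linalg.norm(d)
def onz(c,uv,z):
    o,d=ray(c,uv); return o+d*(z-o[2])/d[2]
def tri(c1,p1,c2,p2):
    A=np.zeros((3,3));b=np.zeros(3);rs=[ray(c1,p1),ray(c2,p2)]
    for o,d in rs:
        P=np.eye(3)-np.outer(d,d);A+=P;b+=P@o
    X=np.linalg.solve(A,b); return X,[np.linalg.norm((np.eye(3)-np.outer(d,d))@(X-o)) for o,d in rs]
def proj(c,X):
    p=c["intrinsics"]@(np.asarray(c["R"])@X+np.asarray(c["t"]));return p[:2]/p[2]
E
python3 - <<'E'
from h import *
import pickle
d={}
for n in("top","side"):
    c=optics.camera(n);d[n]=c;cv2.imwrite(f"pics/{n}0.png",c["frame"]);o,_=ray(c,(280,210));print(n,o,c["intrinsics"][0][0],onz(c,(280,210),0))
pickle.dump(d,open("c0.pkl","wb"))
s=r.get_state();print(s)
E
```

```text
top [0.30479949 0.01254555 1.16318472] 417.6885923707223 [ 0.57311692 -0.0266857   0.        ]
side [-0.11047298  0.61489021  0.99798121] 502.98709799805056 [ 0.61075126 -0.13008832  0.        ]
{'time_s': 0.1, 'joint_pos': array([-1.32079355e+00,  2.59270074e-01,  1.53593284e+00,  2.03708417e-05,
        1.34798441e+00, -2.02831013e-01]), 'dq': array([ 0.00072177, -0.00070485, -0.0020905 , -0.00014105,  0.00040501,
       -0.00137724]), 'joint_torque': array([ 3.88806191e-03, -4.38202643e+01, -2.84640884e+01,  7.22955493e-02,
        3.60603305e-02, -3.26071483e-05]), 'position': array([ 0.2405377 , -0.49413791,  0.2429172 ]), 'ee_rot': array([-3.05985741e+00, -7.04882809e-01,  2.78677358e-05]), 'wrist_force': array([-0.2878187 , -0.37495003, -0.15358369]), 'moment': array([-0.00568705,  0.03579498,  0.00119041]), 'width': 1.0000552610871882}
```

View pics/top0.png

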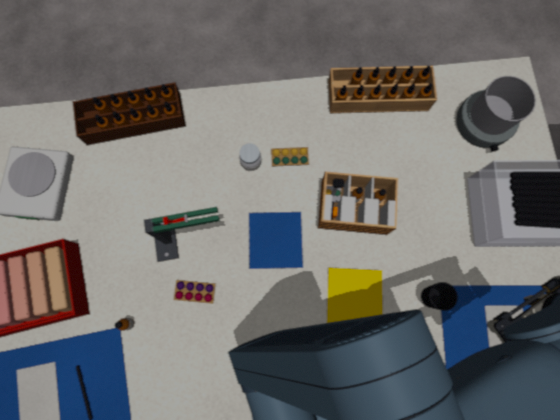

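View pics/side0.png

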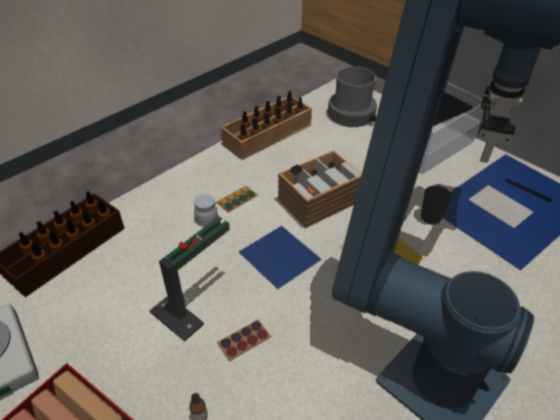

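Top view: basket at about (360,203) with the carrier in its left cell (head 338,183; handle 336,212), blue mat at (276,240), and the rail from (147,225) to its open end near (220,212). In the side view the rail runs (168,262) to (228,228). I'll take enlarged crops next.

```bash
python3 - <<'E'
from h import *
import pickle
d=pickle.load(open("c0.pkl","rb"))
def crop(n,x,y,w,h,f): return cv2.resize(d[n]["frame"][y:y+h,x:x+w],None,fx=f,fy=f,interpolation=cv2.INTER_CUBIC)
a=np.hstack([crop("top",135,195,100,75,4),crop("top",310,165,100,75,4)])
b=np.hstack([crop("side",145,210,100,75,4),crop("side",270,145,100,75,4)])
cv2.imwrite("pics/crop0.png",np.vstack([a,b]))
c=d["top"];hsv=cv2.cvtColor(c["frame"],cv2.COLOR_BGR2HSV)
m=cv2.inRange(hsv,(100,120,60),(125,255,255));n,l,st,ce=cv2.connectedComponentsWithStats(m)
for i in range(1,n):
    if st[i,4]>800:
        cs=cv2.findContours((l==i).astype(np.uint8),0,2)[0][0];R=cv2.minAreaRect(cs)
        print("mat?",st[i],onz(c,ce[i],.003),[onz(c,p,.003)[:2].round(3).tolist() for p in cv2.boxPoints(R)])
E
```

```text
mat? [ 250  213   52   55 2799] [ 0.48777514 -0.00359435  0.003     ] [[0.573, 0.059], [0.557, -0.085], [0.405, -0.067], [0.42, 0.073]]
mat? [ 442  286  101   84 3633] [ 0.22192872 -0.51907243  0.003     ] [[0.197, -0.334], [0.417, -0.611], [0.282, -0.717], [0.073, -0.442]]
mat? [   0  328  130   92 7543] [0.18450322 0.56121417 0.003     ] [[0.326, 0.758], [0.291, 0.412], [0.064, 0.418], [0.098, 0.749]]
```

View pics/crop0.png

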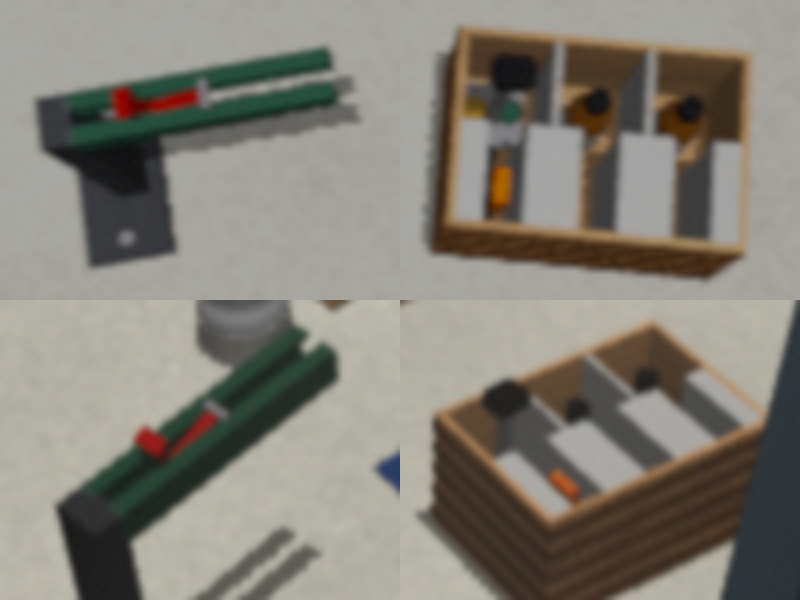

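The crops show the rail mouth at the right in the top view (about 218,214) and at (225,220) in the side view. The carrier head is at top (338.7,183) and side (296.7,169.5), with the handle at top (335,212) and side (311,191).

```bash
python3 - <<'E'
from h import *
import pickle
d=pickle.load(open("c0.pkl","rb"));T,S=d["top"],d["side"]
tc=lambda x,y:(135+x/4-.4,195+y/4-.4); tb=lambda x,y:(310+(x-400)/4-.4,165+y/4-.4)
sc=lambda x,y:(145+x/4-.4,210+(y-300)/4-.4); sb=lambda x,y:(270+(x-400)/4-.4,145+(y-300)/4-.4)
print("mouth",tri(T,tc(333.5,76),S,sc(320,340)),onz(T,tc(333.5,76),.195),onz(S,sc(320,340),.195))
print("cap",tri(T,tc(40,124),S,sc(76,523)),onz(T,tc(40,124),.195),onz(S,sc(76,523),.195))
for n,lo,hi,t,s in(("handle",(5,150,120),(20,255,255),(325,195,20,30),(303,182,20,20)),("head",(0,0,0),(180,255,60),(330,175,16,14),(287,162,20,15))):
    q=[]
    for c,b in((T,t),(S,s)):
        x,y,w,h=b;m=cv2.inRange(cv2.cvtColor(c["frame"][y:y+h,x:x+w],cv2.COLOR_BGR2HSV),lo,hi)
        N,l,st,ce=cv2.connectedComponentsWithStats(m);i=1+np.argmax(st[1:,4]);q.append(ce[i]+(x,y));print(n,st[i]+np.array([x,y,0,0,0]))
    print(tri(T,q[0],S,q[1]),q)
    z=.088 if n=="handle" else .127
    print(onz(T,q[0],z),onz(S,q[1],z))
print("basket rim top", [onz(T,tb(*p),.103)[:2].round(3) for p in((460,28),(750,55),(742,243),(448,220))])
E
```

```text
mouth (array([0.53440274, 0.12731096, 0.1967376 ]), [np.float64(0.00011440417504427587), np.float64(0.00011440417504417589)]) [0.53472126 0.12744563 0.195     ] [0.53591196 0.12630428 0.195     ]
cap (array([0.52398963, 0.30252869, 0.19414573]), [np.float64(5.7219682312910126e-05), np.float64(5.72196823127527e-05)]) [0.52375041 0.30223316 0.195     ] [0.52337236 0.30288707 0.195     ]
handle [333 207   5   9  40]
handle [308 188   7   6  25]
(array([ 0.53223426, -0.16574615,  0.10174493]), [np.float64(0.00013163995355305373), np.float64(0.00013163995355304516)]) [array([335.05, 210.9 ]), array([310.64, 190.56])]
[ 0.53528974 -0.16797931  0.088     ] [ 0.54197524 -0.17778679  0.088     ]
head [332 178  14  11 124]
head [291 166  11  10  76]
(array([ 0.60042859, -0.1801652 ,  0.12449475]), [np.float64(9.519542993620369e-05), np.float64(9.519542993607859e-05)]) [array([338.25806452, 182.83870968]), array([296.06578947, 170.02631579])]
[ 0.59979494 -0.17964691  0.127     ] [ 0.59830428 -0.17793012  0.127     ]
basket rim top [array([ 0.641, -0.152]), array([ 0.603, -0.341]), array([ 0.478, -0.314]), array([ 0.513, -0.128])]
```

```bash
cat >> h.py <<'E'
from scipy.spatial.transform import Rotation as Ro
def ori(a):  # tool down, jaws along heading a; half-turn with the last joint nearest its middle is chosen by IK
    y=np.array([np.cos(a),np.sin(a),0]);z=np.array([0,0,-1.]);return Ro.from_matrix(np.c_[np.cross(y,z),y,z]).as_rotvec()
def best(p,a):
    c=[(np.abs(q[5]),o) for o in(ori(a),ori(a+np.pi)) if (q:=planner.solve_ik(p,o)) is not None]
    return min(c,key=lambda t:t[0])[1]
def st(m=""):
    s=r.get_state();print(m,"t",round(s["time_s"],2),"p",s["position"].round(4),"F",s["wrist_force"].round(2),"M",s["moment"].round(3),"w",round(s["width"],3),"q6",s["joint_pos"][5].round(2));return s
E
python3 - <<'E'
from h import *
h=np.array([.600,-.180]);a=-.19
o=best([*h,.26],a);print(o)
r.servo_line([.2405,-.494,.30],speed=.2)
r.move_to([*h,.26],o);st("above")
r.grip(.55)
r.servo_line([*h,.165],speed=.15)
for n in("top","side"):
    c=optics.camera(n);x,y=(290,130) if n=="top" else (240,110);cv2.imwrite(f"pics/{n}1.png",c["frame"])
    p=cv2.resize(c["frame"][y:y+100,x:x+100],None,fx=4,fy=4,interpolation=2)
    im=p if n=="top" else np.hstack([im,p])
cv2.imwrite("pics/pre.png",im);st()
E
```

```text
[2.4221444 2.0007051 0.       ]
above t 2.28 p [ 0.5996 -0.1811  0.2601] F [ 0.23  0.59 -1.23] M [-0.051 -0.054  0.032] w 1.001 q6 -0.28
 t 4.01 p [ 0.6009 -0.1804  0.1665] F [-0.15  0.27  0.69] M [-0.033 -0.052 -0.033] w 0.549 q6 -0.28
```

View pics/pre.png

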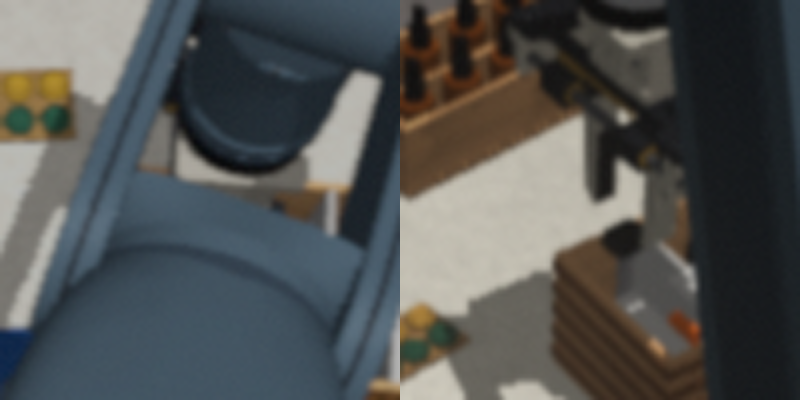

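Top view is blocked by the arm. In the side view the open fingers (tips 605,195 and 660,240) straddle the black head (622,238), so I'll go down and grip.

```bash
python3 - <<'E'
from h import *
h=np.array([.600,-.180])
hit=r.servo_line([*h,.134],speed=.1,force_limit=12);s0=st(f"down {hit}")
r.grip(0.1,30);s=st("grip")
if s["width"]<.2 or s["width"]>.3: raise SystemExit("no grasp?")
p=s["position"]
print(r.servo_line([p[0],p[1],p[2]+.14],speed=.12,force_limit=20));s=st("lift")
c=optics.camera("side");cv2.imwrite("pics/lift.png",c["frame"])
E
```

```text
down False t 4.47 p [ 0.6   -0.18   0.134] F [ 0.65 -0.48  0.64] M [-0.077 -0.069  0.032] w 0.55 q6 -0.28
grip t 5.05 p [ 0.6001 -0.1802  0.1343] F [-0.27 -0.22  1.17] M [-0.051 -0.042  0.   ] w 0.235 q6 -0.28
False
lift t 6.37 p [ 0.5997 -0.18    0.2733] F [-0.16  0.47 -1.25] M [-0.016 -0.086 -0.021] w 0.234 q6 -0.28
```

View pics/lift.png

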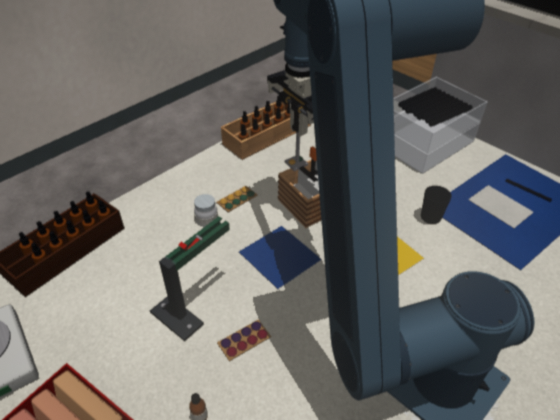

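The lift shows the carrier hanging free (tray and handle at about 300–315,165) above the basket. Next it goes to the mat.

```bash
python3 - <<'E'
from h import *
m=np.array([.516,-.005]);a=.06
o=best([*m,.25],a)
r.servo_line([*m,.273],o,speed=.2);st("over mat")
r.servo_line([*m,.145],speed=.12)
hit=r.servo_line([*m,.128],speed=.02,force_limit=4);s=st(f"touch {hit}")
r.grip(.5);r.dwell(.2)
r.servo_line([*m,s["position"][2]+.10],speed=.15);
# swing aside for a clear view
r.servo_line([.43,-.25,.30],speed=.3);st()
for n in("top","side"):
    c=optics.camera(n);x,y=(135,165) if n=="top" else (145,150);cv2.imwrite(f"pics/{n}2.png",c["frame"])
    p=cv2.resize(c["frame"][y:y+140,x:x+190],None,fx=4,fy=4,interpolation=2)
    im=p if n=="top" else np.vstack([im,p])
    np.savez(f"cal_{n}.npz",**c)
cv2.imwrite("pics/mat.png",cv2.resize(im,(530,780)) if 0 else im[:, :])
cv2.imwrite("pics/mat.png",np.hstack([cv2.resize(im[:560],(400,295)),cv2.resize(im[560:],(400,295))]))
E
```

```text
over mat t 7.54 p [ 0.5165 -0.0058  0.273 ] F [-0.29  0.74 -1.21] M [-0.032 -0.085 -0.01 ] w 0.237 q6 -0.29
touch True t 9.39 p [ 0.5159 -0.005   0.1321] F [ 1.04 -0.48  3.49] M [-0.058 -0.115 -0.014] w 0.233 q6 -0.29
 t 12.07 p [ 0.4299 -0.2489  0.2992] F [0.75 0.6  0.07] M [-0.061 -0.113  0.003] w 0.498 q6 -0.81
```

View pics/mat.png

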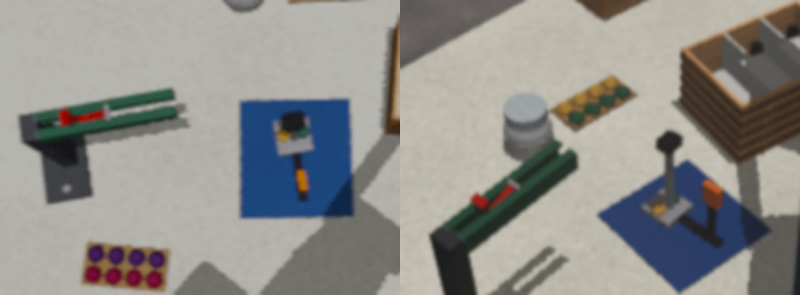

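The carrier stands upright on the blue mat: head at (293,122) in the left panel, handle at (301,182). I'll now measure head, handle and the rail's far top edge.

```bash
python3 - <<'E'
from h import *
T,S=[dict(np.load(f"cal_{n}.npz")) for n in("top","side")]
def cent(c,b,lo,hi):
    x,y,w,h=b;m=cv2.inRange(cv2.cvtColor(c["frame"][y:y+h,x:x+w],cv2.COLOR_BGR2HSV),lo,hi)
    N,l,s,ce=cv2.connectedComponentsWithStats(m);i=1+np.argmax(s[1:,4]);return ce[i]+(x,y),s[i]+np.array([x,y,0,0,0])
for n,lo,hi,t,s in(("handle",(5,150,100),(20,255,255),(265,240,30,30),(285,232,20,25)),("head",(0,0,0),(180,255,70),(264,215,22,14),(264,210,18,14))):
    p,q=cent(T,t,lo,hi),cent(S,s,lo,hi);print(n,p,q,tri(T,p[0],S,q[0]))
hsv=cv2.cvtColor(T["frame"],cv2.COLOR_BGR2HSV);m=cv2.inRange(hsv,(60,90,30),(95,255,255))
for c0 in range(150,224,4): pass
pts=[]
for u in range(160,214):
    v=np.flatnonzero(m[195:240,u]);
    if len(v): pts.append((u,195+v[0]-.5))
W=np.array([onz(T,p,.195)[:2] for p in pts]);k=np.polyfit(W[:,1],W[:,0],1);res=W[:,0]-np.polyval(k,W[:,1]);k=np.polyfit(W[abs(res)<.004,1],W[abs(res)<.004,0],1)
yaw=-np.arctan(k[0]);print("far edge yaw",yaw,"x at y=.127:",np.polyval(k,.127),"axis",np.polyval(k,.127)-.016/np.cos(yaw),"std",res.std())
for v in range(203,226): 
    u=np.flatnonzero(m[v,140:235]); print(v,(140+u[-1]) if len(u) else None,end="; ")
# side view: far edge
hs=cv2.cvtColor(S["frame"],cv2.COLOR_BGR2HSV);ms=cv2.inRange(hs,(60,60,20),(95,255,255));pts=[]
for u in range(180,218):
    v=np.flatnonzero(ms[205:270,u]);
    if len(v): pts.append((u,205+v[0]-.5))
W=np.array([onz(S,p,.195)[:2] for p in pts]);k=np.polyfit(W[:,1],W[:,0],1);print("\nside yaw",-np.arctan(k[0]),"axis x at .127",np.polyval(k,.127)-.016,(W[:,0]-np.polyval(k,W[:,1])).std())
st()
E
```

```text
handle (array([277.81578947, 250.23684211]), array([276, 245,   5,  11,  38])) (array([293.16666667, 239.05555556]), array([289, 236,   9,   8,  36])) (array([ 0.44558973, -0.00670361,  0.09834345]), [np.float64(0.00019071454088213206), np.float64(0.00019071454088228496)])
head (array([273.85294118, 222.87254902]), array([268, 218,  12,  11, 102])) (array([272.2125, 217.5125]), array([267, 213,  11,  11,  80])) (array([ 0.51279976, -0.00291235,  0.12731262]), [np.float64(0.0008154061159317338), np.float64(0.0008154061159317934)])
far edge yaw 0.08678715479023424 x at y=.127: 0.5512988549728788 axis 0.5352384092060558 std 0.006815833198585416
203 None; 204 None; 205 None; 206 None; 207 None; 208 215; 209 216; 210 216; 211 216; 212 211; 213 205; 214 200; 215 194; 216 217; 217 217; 218 217; 219 217; 220 216; 221 211; 222 205; 223 201; 224 195; 225 190; 
side yaw 0.20866361166061065 axis x at .127 0.5423265883525438 0.006012491503537403
 t 12.18 p [ 0.4302 -0.2485  0.2994] F [ 0.18 -0.31 -0.5 ] M [-0.019 -0.104 -0.024] w 0.498 q6 -0.81
```

```bash
python3 - <<'E'
from h import *
T,S=[dict(np.load(f"cal_{n}.npz")) for n in("top","side")]
for nm,c,rng,b in(("top",T,range(165,216),(198,228)),("side",S,range(176,219),(205,262))):
    hsv=cv2.cvtColor(c["frame"],cv2.COLOR_BGR2HSV);m=cv2.inRange(hsv,(55,60,20),(100,255,255))
    g=c["frame"].astype(int);pts=[]
    for u in rng:
        col=g[b[0]:b[1],u,2];  # red falls sharply background->green
        v=np.flatnonzero(col<105)
        if len(v) and v[0]>0:
            i=v[0];f=(col[i-1]-105)/(col[i-1]-col[i]+1e-6);pts.append((u,b[0]+i-1+f))
    P=np.array(pts,np.float32);vx,vy,x0,y0=cv2.fitLine(P,cv2.DIST_HUBER,0,.01,.01).ravel()
    res=(P[:,1]-y0)-(P[:,0]-x0)*vy/vx;ok=abs(res)<1;k=np.polyfit(P[ok,0],P[ok,1],1)
    A,B=[onz(c,(u,np.polyval(k,u)),.195) for u in(rng[0],rng[-1])]
    d=A-B;d/=np.linalg.norm(d);e=B+d*(.127-B[1])/d[1]
    print(nm,"n",ok.sum(),len(ok),"yaw",np.arctan2(-d[0],d[1]),"axis x at y=.127",e[0]-.016)
E
```

```text
top n 49 51 yaw 0.0807236780857981 axis x at y=.127 0.5368766541656899
side n 5 41 yaw 0.4561693360266359 axis x at y=.127 0.5793521082667438
```

```bash
cat >> h.py <<'E'
YAW=.072; MOUTH=np.array([.536,.127])
def railpose(y,zu,dx=0.):  # TCP for head centre at rail y, underside at zu, dx sideways (rail x)
    ex=np.array([np.cos(YAW),np.sin(YAW)]);ey=np.array([-ex[1],ex[0]])
    return np.array([*(MOUTH+ey*(y+.080)+ex*(dx-.068)),zu+.089])
def shot(name,f=4):
    ims=[]
    for n,x,y in(("top",150,165),("side",170,165)):
        c=optics.camera(n);np.savez(f"cal_{name}_{n}.npz",**c)
        ims.append(cv2.resize(c["frame"][y:y+100,x:x+100],None,fx=f,fy=f,interpolation=2))
    cv2.imwrite(f"pics/{name}.png",np.hstack(ims))
E
python3 - <<'E'
from h import *
a=.06;h=np.array([.516,-.005])-.068*np.array([np.cos(a),np.sin(a)])
o=best([*h,.2],a+np.pi/2)
r.servo_line([*h,.20],o,speed=.2)
r.servo_line([*h,.092],speed=.12,force_limit=10);st("down")
r.grip(0.,60);s=st("grip")
r.servo_line([*s["position"][:2],.092+.09],speed=.12);st("lift")
o=best(railpose(-.12,.0625),YAW+np.pi/2)
p=railpose(-.12,.0625);
r.servo_line([p[0],p[1],.182],o,speed=.12);st("pre");r.servo_line(p,speed=.1);st("pre")
shot("pre2")
E
```

```text
down t 15.06 p [ 0.4486 -0.0093  0.0925] F [-0.4   0.83 -0.15] M [-0.031  0.065  0.042] w 0.501 q6 1.24
grip t 15.73 p [ 0.4482 -0.009   0.0921] F [ 0.84 -0.28  1.49] M [ 0.065  0.093 -0.003] w 0.101 q6 1.24
lift t 16.63 p [ 0.4475 -0.0089  0.1813] F [ 0.69 -0.23 -1.85] M [0.071 0.113 0.01 ] w 0.103 q6 1.24
pre t 17.57 p [0.4709 0.0819 0.1818] F [ 0.37 -0.51 -0.83] M [-0.009  0.092  0.062] w 0.103 q6 1.44
pre t 18.02 p [0.471  0.0818 0.1515] F [ 0.44 -0.19 -1.58] M [-0.015  0.057  0.035] w 0.103 q6 1.44
```

View pics/pre2.png

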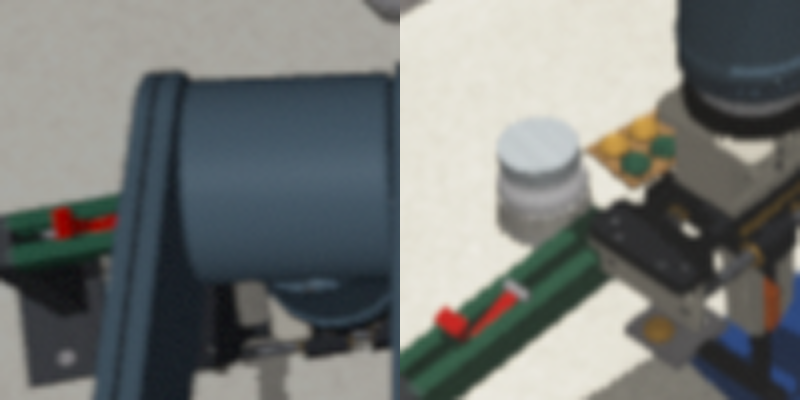

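The gripper hides the head and mouth in both views. The tray, seen at (675,330), looks level. I'll go in gently with a force limit.

```bash
python3 - <<'E'
from h import *
ey=np.array([-np.sin(YAW),np.cos(YAW),0]);ex=np.array([ey[1],-ey[0],0])
for y in(-.105,-.095,-.085,-.07,-.05):
    hit=r.servo_line(railpose(y,.0625),speed=.04,force_limit=6)
    s=st(f"y={y} hit={hit}");F=s["wrist_force"];print("   along,side,up",(F@ey).round(2),(F@ex).round(2),F[2].round(2))
    if hit: break
E
```

```text
y=-0.105 hit=False t 18.65 p [0.4699 0.0975 0.1515] F [ 0.19  0.4  -1.91] M [-0.013  0.12  -0.047] w 0.106 q6 1.47
   along,side,up 0.38 0.22 -1.91
y=-0.095 hit=False t 19.05 p [0.4692 0.1074 0.1515] F [ 0.01  0.24 -1.34] M [ 0.033  0.103 -0.027] w 0.107 q6 1.49
   along,side,up 0.24 0.03 -1.34
y=-0.085 hit=True t 19.32 p [0.4688 0.1133 0.1513] F [ 1.12 -7.36  0.46] M [-0.905 -0.163 -0.371] w 0.104 q6 1.51
   along,side,up -7.42 0.58 0.46
```

```bash
python3 - <<'E'
from h import *
ey=np.array([-np.sin(YAW),np.cos(YAW),0]);ex=np.array([ey[1],-ey[0],0])
for dx,dz in((.002,.0015),(.002,-.001),(.004,.0015),(.0,.003)):
    r.servo_line(railpose(-.097,.0625+dz,dx),speed=.06)
    s0=r.get_state()
    hit=r.servo_line(railpose(-.072,.0625+dz,dx),speed=.04,force_limit=4)
    s=st(f"dx={dx} dz={dz} hit={hit}");F=s["wrist_force"]-s0["wrist_force"];M=s["moment"]-s0["moment"]
    print("   prog",(s["position"]-railpose(-.072,.0625+dz,dx)).dot(ey).round(4),"along,side,up",(F@ey).round(2),(F@ex).round(2),F[2].round(2),"rx",(M[2]/F[1]).round(3),M.round(3))
    if not hit: break
E
```

```text
dx=0.002 dz=0.0015 hit=False t 20.4 p [0.4696 0.1303 0.153 ] F [ 0.76 -0.25 -1.47] M [ 0.035  0.083 -0.025] w 0.102 q6 1.54
   prog 0.0001 along,side,up -0.89 0.45 -0.09 rx 0.072 [ 0.003 -0.035 -0.061]
```

It's in with the (+2 mm, +1.5 mm) correction. Now slide in steps while watching the side and vertical forces.

```bash
python3 - <<'E'
from h import *
ey=np.array([-np.sin(YAW),np.cos(YAW),0]);ex=np.array([ey[1],-ey[0],0])
dx,dz=.002,.0015
for y in(-.05,-.03,-.01,.01,.02,.035,.05):
    hit=r.servo_line(railpose(y,.0625+dz,dx),speed=.05,force_limit=7)
    F=np.mean([r.get_state()["wrist_force"] for _ in range(4)],0);s=r.get_state()
    print(y,hit,"t",round(s["time_s"],1),"err",((s["position"]-railpose(y,.0625+dz,dx))@ey).round(4),"along,side,up",(F@ey).round(2),(F@ex).round(2),F[2].round(2),"M",s["moment"].round(3))
    if hit: break
    if abs(F@ex)>1.5: dx+=.0008*np.sign(F@ex);print("dx",dx)
    if F[2]>1 or F[2]<-4: dz+=.001*np.sign(F[2]+1.4);print("dz",dz)
shot("slide")
E
```

```text
-0.05 False t 21.0 err 0.0003 along,side,up 0.29 0.39 -1.28 M [0.016 0.11  0.03 ]
-0.03 False t 21.5 err 0.0003 along,side,up -0.01 0.02 -1.5 M [-0.008  0.126 -0.006]
-0.01 False t 22.1 err 0.0003 along,side,up -1.07 0.02 -1.59 M [ 0.014  0.068 -0.044]
0.01 False t 22.6 err 0.0005 along,side,up -0.13 -0.74 -3.96 M [0.074 0.328 0.044]
0.02 False t 23.0 err 0.0005 along,side,up 1.69 -0.68 -3.93 M [0.118 0.283 0.069]
0.035 False t 23.4 err 0.0006 along,side,up 1.13 0.64 -3.16 M [ 0.163  0.247 -0.001]
0.05 False t 23.9 err 0.0006 along,side,up 0.3 -0.14 -4.04 M [0.14  0.246 0.016]
dz 0.0005
```

```bash
python3 - <<'E'
from h import *
ey=np.array([-np.sin(YAW),np.cos(YAW),0]);ex=np.array([ey[1],-ey[0],0])
dx,dz=.002,.0005
hit=r.servo_line(railpose(.075,.0625+dz,dx),speed=.03,force_limit=6)
s=st(f"hit {hit}");F=s["wrist_force"];print("head y est",.075+((s["position"]-railpose(.075,.0625+dz,dx))@ey).round(4),"along,side,up",(F@ey).round(2),(F@ex).round(2),F[2].round(2))
shot("home")
E
```

```text
hit True t 24.39 p [0.4603 0.2566 0.1524] F [ 1.04 -1.55 -0.22] M [-0.566 -0.154 -0.208] w 0.101 q6 1.8
head y est 0.0547 along,side,up -1.62 0.92 -0.22
```

View pics/home.png

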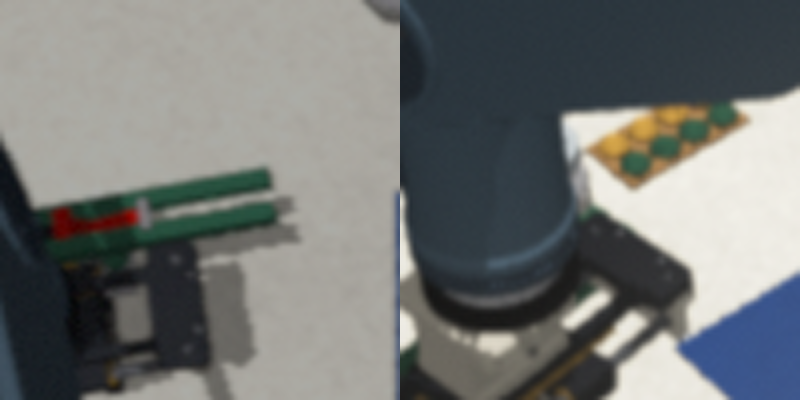

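The top view shows the red leaf with its flag at crop (62,222), i.e. frame (165.5,220.5), almost where it was at rest. I'll compare centroids with the rest, sliding and home pictures, then push on a little.

```bash
cat >> h.py <<'E'
def flag(c,b=(140,200,60,45)):
    x,y,w,h=b;f=c["frame"][y:y+h,x:x+w];m=cv2.inRange(cv2.cvtColor(f,cv2.COLOR_BGR2HSV),(0,170,90),(8,255,255))
    v,u=np.nonzero(m);
    if len(u)<5: return None
    k=u<np.percentile(u,40);return len(u),(u.mean()+x).round(2),(v.mean()+y).round(2),u.min()+x,(v[k].mean()+y).round(2),(u[k].mean()+x).round(2),v.min()+y
E
python3 - <<'E'
from h import *
import pickle
print("rest",flag(pickle.load(open("c0.pkl","rb"))["top"]))
for n in("cal_top","cal_slide_top","cal_home_top"): print(n,flag(dict(np.load(n+".npz"))))
ey=np.array([-np.sin(YAW),np.cos(YAW),0]);ex=np.array([ey[1],-ey[0],0])
r.dwell(.3)
s0=r.get_state()["position"]
for lim in(8,12):
    hit=r.servo_line(railpose(.070,.0628,.002),speed=.02,force_limit=lim)
    s=st(f"hit {hit}");F=s["wrist_force"];print("head y est",.070+((s["position"]-railpose(.070,.0628,.002))@ey).round(4),"along,side,up",(F@ey).round(2),(F@ex).round(2),F[2].round(2))
print(flag(optics.camera("top")))
E
```

```text
rest (73, np.float64(171.86), np.float64(220.08), np.int64(163), np.float64(219.96), np.float64(164.72), np.int64(217))
cal_top (79, np.float64(171.49), np.float64(220.13), np.int64(163), np.float64(220.06), np.float64(165.16), np.int64(217))
cal_slide_top (27, np.float64(173.22), np.float64(219.48), np.int64(165), np.float64(219.18), np.float64(166.27), np.int64(217))
cal_home_top (16, np.float64(176.31), np.float64(219.38), np.int64(165), np.float64(220.0), np.float64(167.17), np.int64(218))
hit True t 25.14 p [0.459  0.2572 0.1512] F [ 0.67 -4.09  1.11] M [-0.934 -0.298 -0.278] w 0.108 q6 1.81
head y est 0.055400000000000005 along,side,up -4.13 0.38 1.11
hit True t 25.59 p [0.4585 0.2591 0.1508] F [ 1.21 -8.66  3.33] M [-2.039 -0.66  -0.538] w 0.109 q6 1.82
head y est 0.05740000000000001 along,side,up -8.72 0.58 3.33
(23, np.float64(177.17), np.float64(219.35), np.int64(165), np.float64(219.86), np.float64(168.71), np.int64(218))
```

```bash
python3 - <<'E'
from h import *
ey=np.array([-np.sin(YAW),np.cos(YAW),0]);ex=np.array([ey[1],-ey[0],0])
def rep(m):
    s=st(m);F=s["wrist_force"];print("   y",.05+((s["position"]-railpose(.05,.0625,.002))@ey).round(4),"along,side,up",(F@ey).round(2),(F@ex).round(2),F[2].round(2))
r.servo_line(railpose(.0535,.0625,.002),speed=.03);rep("relax")
hit=r.servo_line(railpose(.037,.0625,.002),speed=.02,force_limit=5);rep(f"pull {hit}")
print(flag(optics.camera("top")))
E
```

```text
relax t 25.97 p [0.4601 0.2559 0.1512] F [-0.06 -0.3  -1.42] M [0.008 0.113 0.017] w 0.104 q6 1.81
   y 0.054000000000000006 along,side,up -0.29 -0.08 -1.42
pull True t 26.38 p [0.4604 0.2523 0.1511] F [0.67 4.61 1.26] M [ 0.543 -0.137  0.274] w 0.106 q6 1.8
   y 0.0504 along,side,up 4.55 1.0 1.26
(21, np.float64(176.33), np.float64(219.95), np.int64(165), np.float64(220.29), np.float64(171.14), np.int64(218))
```

The flag's row supports a drop: 220.0 at rest, 219.2 while lifted at y=0.05, and 220.0–220.3 now. The catch's roughly 2.5 N downward press is also gone, and a 5 N pull back is blocked. I'll lower the carrier onto the ledges, release and retreat.

```bash
python3 - <<'E'
from h import *
r.servo_line(railpose(.0535,.0625,.002),speed=.03);st("relax")
hit=r.servo_line(railpose(.0535,.0565,.002),speed=.015,force_limit=2.5);s=st(f"lower {hit}")
r.grip(.35);r.dwell(.3);st("open")
p=s["position"]
r.servo_line([p[0],p[1],.30],speed=.15);
r.servo_line([.40,-.15,.32],speed=.3);st()
print(flag(optics.camera("top")))
ims=[]
for n,x,y in(("top",135,165),("side",140,185)):
    c=optics.camera(n);np.savez(f"cal_end_{n}.npz",**c);ims.append(cv2.resize(c["frame"][y:y+100,x:x+100],None,fx=4,fy=4,interpolation=2))
cv2.imwrite("pics/end.png",np.hstack(ims))
E
```

```text
relax t 26.72 p [0.4603 0.2552 0.1512] F [-0.18  0.72 -1.82] M [ 0.024  0.119 -0.004] w 0.102 q6 1.81
lower True t 26.96 p [0.4605 0.2553 0.1501] F [-1.24 -1.06  4.37] M [ 0.091 -0.287 -0.043] w 0.104 q6 1.81
open t 27.87 p [0.4599 0.2552 0.1494] F [0.41 0.31 0.76] M [0.065 0.017 0.021] w 0.354 q6 1.81
 t 30.53 p [ 0.3999 -0.1491  0.3199] F [-0.49 -0.39  0.14] M [ 0.057  0.02  -0.008] w 0.353 q6 0.9
(81, np.float64(171.28), np.float64(220.31), np.int64(163), np.float64(220.5), np.float64(164.6), np.int64(217))
```

View pics/end.png

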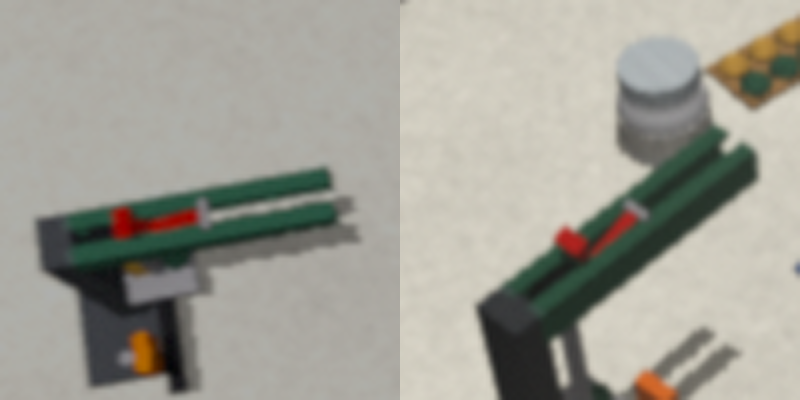

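The final view shows the carrier hanging under the closed end, with the handle at left-panel (145,352). The flag is at its rest position in both views. One last numeric check, then hand in.

```bash
python3 - <<'E'
from h import *
import pickle
d=pickle.load(open("c0.pkl","rb"));T,S=[dict(np.load(f"cal_end_{n}.npz")) for n in("top","side")]
print("side flag rest/now",flag(d["side"],(170,225,45,35)),flag(S,(170,225,45,35)))
def cent(c,b):
    x,y,w,h=b;m=cv2.inRange(cv2.cvtColor(c["frame"][y:y+h,x:x+w],cv2.COLOR_BGR2HSV),(9,150,120),(20,255,255));N,l,s,ce=cv2.connectedComponentsWithStats(m);return ce[1+np.argmax(s[1:,4])]+(x,y)
X,e=tri(T,cent(T,(160,240,20,22)),S,cent(S,(192,270,30,25)));ey=np.array([-np.sin(YAW),np.cos(YAW)]);ex=np.array([ey[1],-ey[0]])
q=X[:2]-MOUTH;print("handle",X,e,"rail y",q@ey-.08,"rail x",q@ex)
for n,c in(("top",T),("side",S)):
    g=cv2.absdiff(c["frame"],d[n]["frame"]).max(2)>60;N,l,s,ce=cv2.connectedComponentsWithStats(g.astype(np.uint8));print(n,[s[i].tolist() for i in range(1,N) if s[i,4]>25])
order.finish_job();st()
E
```

```text
side flag rest/now (52, np.float64(187.63), np.float64(243.83), np.int64(180), np.float64(245.11), np.float64(181.67), np.int64(239)) (51, np.float64(187.76), np.float64(243.84), np.int64(180), np.float64(245.0), np.float64(181.71), np.int64(239))
handle [0.45952209 0.25485944 0.15414476] [np.float64(0.00030279216465474565), np.float64(0.00030279216465479427)] rail y 0.053029824726039135 rail x -0.06708183224528406
top [[303, 157, 156, 157, 10510], [354, 177, 8, 9, 43], [327, 180, 16, 17, 157], [331, 201, 7, 19, 76], [166, 231, 9, 10, 65], [177, 238, 7, 25, 121], [168, 248, 7, 10, 50], [433, 257, 55, 28, 890], [282, 272, 24, 17, 181], [299, 277, 95, 76, 3951], [357, 276, 203, 144, 12210], [395, 312, 10, 13, 68], [280, 329, 15, 21, 142], [230, 331, 54, 61, 1449], [364, 332, 23, 28, 332], [157, 367, 95, 53, 3055], [299, 382, 35, 8, 56]]
side [[335, 0, 67, 66, 2583], [450, 0, 31, 52, 752], [419, 2, 12, 42, 73], [476, 2, 72, 42, 1846], [343, 36, 10, 8, 44], [375, 76, 9, 10, 53], [372, 89, 10, 27, 151], [414, 113, 54, 76, 2117], [320, 118, 55, 64, 1624], [480, 143, 14, 20, 173], [290, 164, 13, 11, 78], [447, 186, 10, 6, 43], [401, 200, 32, 41, 568], [282, 205, 72, 56, 1429], [426, 218, 30, 38, 318], [419, 255, 6, 11, 38], [313, 259, 22, 21, 261], [180, 266, 13, 27, 163], [413, 267, 38, 30, 719], [295, 273, 16, 53, 322], [199, 278, 10, 10, 59], [508, 284, 25, 30, 220], [187, 287, 27, 38, 336], [337, 303, 19, 38, 368], [443, 307, 15, 27, 179], [360, 312, 55, 28, 508], [277, 318, 126, 102, 6157], [405, 322, 26, 28, 228], [527, 322, 8, 22, 72], [494, 347, 32, 27, 523]]
the job is handed in; nothing more can be done
the job is handed in; nothing more can be done
```

I lifted the carrier out by its head, stood it on the blue mat and let go. Then I took it by the handle, slid it into the rail until it stopped, and left it hanging there with the gripper clear. The job is handed in. The robot clock read 30.5 s shortly before, against the 72 s limit.

- **Catch:** the red flag is back at its rest position in both views, within about half a pixel. It had risen about 0.8 pixel while the head passed under it. The catch's downward press was gone once the head was home, and a 5 N pull back was blocked.
- **Insertion:** the first try touched the edge of the mouth at about 7 N. Shifting 2 mm sideways and 1.5 mm up let it in.
- **Home position:** firm contact came at about y = 55 mm by my estimate, where 61 mm was expected. The handle now measures about 53 mm along the rail. I put the gap down to a few millimetres of error in where I placed the mouth and the head in the grip, but I did not resolve it.
- **Play:** it moved only about 4 to 5 mm between the stop and the blocked pull, where 9 mm was given. The head may have bound slightly in the channel on that pull.
- **Other objects:** I saw nothing moved in the final close-up, which covers the rail area, including the jar. The image comparison for the rest was swamped by the arm and its shadow, so it could not confirm the bottles and the other loose things.

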